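# Feed a jig block along the fence into its spring catch with a push stick

## Robot

A 7-joint arm with a two-finger parallel gripper is mounted at the origin on a cart in front of the work surface, level with it; the furniture and walls round the work are solid. World frame = base frame: x ahead of the robot, y to its left, z up, the work surface at z = 0. Lengths are in m, angles in rad, forces in N, time in s.
With the tool pointing down it reaches from about 0.35 to 0.775 m from the base axis. Payload 3.1 kg.
Tool frame: the origin (TCP) lies at the very end of the fingers, on their centre line; the grasp point (between the pads) lies 19 mm behind it; z points along the fingers, y is the line along which they close (so a half turn about z gives the same grasp; the last joint's range is limited). The gripper opens to 85 mm and grips with 20 to 120 N. Pads are 22 mm wide; open, the fingers measure 114 mm over their backs; the gripper's body (76 mm by 85 mm) begins 54 mm behind the grasp point. The pads swing forward as they close: fully open they stand 13 mm farther back than shut.
Start: joints at [1.097, 0.311, 0.014, 1.512, -0.004, 1.319, -0.027], TCP at [0.23, -0.5, 0.231] pointing down, gripper open.
Joint ranges: [-2.7, 2.7], [-0.3, 1.91], [-1.27, 1.3], [0.12, 2.57], [-1.44, 4.58], [0.2, 2.03], [-3.05, 3.05]. Speed limits (rad/s): [2.79, 2.79, 3.14, 3.14, 3.14, 3.14, 3.14].

## Interface

Orientations are given as a 3x3 rotation matrix whose columns are the frame's x, y, z axes.
In Python, from plant import bot gives the robot as it stands.
- The arm moves only by the tool drive_tool, never from a script. Its argument "series" is a list of rows, each a list of 3 entries, a list of its own where there are three numbers: the shift along the tool's x, y, z in mm, then the turn, a rotation vector about the tool's x, y, z in degrees, then the gripper command: -1 is fully open, 1 is shut, values between are in proportion. A call has 1 to 8 rows; each row shifts and turns the commanded pose from where the row before left it, along the tool's axes as they then stand; what a row does not reach is not made up. A row lasts 1/10 s, in which the tool goes at most 50 mm and 8.59 degrees, less where a joint would pass 70% of its speed; a pose out of reach is approached as far as the arm can. A call is refused whole if a number of a shift passes 50 or a number of a turn 8.59, either way. A call with a gripper value outside its range is refused whole. The fingers move at their own pace and stop on an object; "squeeze" is the grip in N (left out, the last holds). Time passes only in rows, so rows that do not move let the fingers close. It gives the time, the measured TCP pose, the force, the opening and the grip force at its end, in the units of the state.
- bot.read_state(): the state, without advancing time (a new reading comes with each control period).
- bot.snapshot(name): name is "scene" or "top"; returns a dict with "img" (384x512x3 uint8, blue, green, red), "depth" (384x512 float32, m along the optical axis (not along the pixel's ray), 0 where there is no reading), "camera_matrix" (3x3 intrinsics, pixels), "R" (3x3) and "t" (3): a world point X has camera coordinates R X + t. Camera axes: x right, y down, z forward; pixel columns grow to the right and rows downward; lengths in m; the calibration is good to about 2 mm. A picture is of the moment at which its call begins.
- bot.job_done(): hands the job in; it is judged then, once.
The state is a dict: "time": time; "joint_pos": joint angles; "qvel": joint speeds; "joint_torque": joint torques, N m; "eef_pos": TCP position; "orientation": TCP orientation; "force": force on the tool from outside, world axes, zero at the start; "torque": the same for the moment, N m; "grip_width": finger opening in m; "gripper_force": force on a finger pad.
Only numpy, scipy, OpenCV 4.12 (cv2) and the standard library are available. Lean on these libraries where they do the work, as an engineer would, in place of code of your own. Each camera call takes 0.05 s, during which the arm holds its last target. There are 200 camera calls.

## Task

Pick up the wooden push stick and with its nose in the block's inner corner press the L-shaped jig block flat against the fence where it stands; then feed it to the right along the fence, which is not set quite square: keep it pressed flat by feel all the way, gently, past the spring catch and on to the end stop until the catch has snapped out behind it. Do not touch the block with the gripper or lift it. Then lay the stick on the bench clear of the board and leave the other things where they are.

Things in the scene. Friction and masses are not known exactly. Their poses are not given: they have to be found in the camera images.
- fence: mount of the fence, fixed on the board; the aluminium fence rail (360 long, 25 thick, 28 high) turns on its pivot near the left end and is clamped up to 3 degrees off square, either way (not told: feel or see it). Origin: where the middle of the rail's working face is when square, level with the board's top; x away from the robot into the rail, y along the square rail to the left, z up
- jig: waxed plywood board (friction about 0.35, as rail and block), 200 (x) by 360 (y), 10 thick, fixed on the bench; axes as the mount's; origin at its underside, 50 mm in -x from the mount's origin and 90 mm from its near edge. The rail's pivot is at y = +165 on the face line; when clamped off square, the right end of the rail stands up to 17 mm nearer or farther
- catch (a joint): spring catch in the rail: a steel tooth 6 mm proud of the face at 0; it goes straight into the rail as the value grows (m; flush at 0.006, end 0.0075). Its spring pushes out with 1.5 N at 0, 2.5 N when flush, and shoves the block off the fence unless that is pressed on with several times this: hold about 8 to 12 N towards the fence; 30 N is too rough
- block_front (a point): loose wooden jig block, L-shaped from above, 30 high, 0.25 to 0.5 kg: a runner 28 (x) by 100 (y), its long plain side for the fence, and a shoulder 28 by 60 on the other side at the front end. Axes, once flat on the fence, as the fence's: x to the fence, y to the rear, z up. This point: front end of the fence-side face, half-way up
- block_rear (a point): rear end of the block's fence-side face, half-way up, 100 mm behind block_front. Along the rail (in the mount's y, near enough): catch ramp from -42 to -56, square back of the tooth at -62.5, face of the end stop (a bar across the board, 28 high, reaching 70 out from the rail) at -165; fully home, block_front is on the stop and this point 2.5 past the tooth
- block_corner (a point): the block's inner corner, half-way up: where the shoulder's rear face (faces +y) meets the runner's near side (faces -x); 28 mm in -x and 60 mm in +y from block_front. The nose of the stick bears here on both faces, its centre 9 mm off each
- block: the jig block; origin in the middle of the runner's underside, axes as told at block_front
- stick_grip (a point): loose push stick of light wood, 0.11 kg, 18 wide, lying flat on the bench: a bar 160 long, 18 high, with a round nose at its +x end and a raised grip (80 long, 18 wide, 42 high over the underside) on its middle. This point: in the grip, 27 mm above the underside. Axes: x along the stick to the nose, z up. Grasp it across the 18 mm
- stick_nose (a point): centre of the stick's nose (upright round end of radius 9, 18 high), 81 mm ahead of stick_grip, 9 mm above the underside
- push_stick: the push stick; origin at its underside, 27 mm below stick_grip
- tape_mid (a point): bystander: black roll of tape, 67 across, 19 high
- relay_mid (a point): bystander: small yellow relay, 28x16x27
- terminal_mid (a point): bystander: grey terminal block, 10x48x36
- adapter_mid (a point): bystander: black plug adapter, 30x67x16
- screwdriver_mid (a point): bystander: yellow screwdriver, 209 long
Things that resemble listed ones, but are neither listed nor needed, are in the scene too. What is shaped like the push_stick but black is not meant.

How it is judged:
By the outcome, as a careful person would: the job done as asked, in the order asked, and still so for the second after the job is handed in, with the robot touching nothing.
It also fails if it takes over 72 s, if anything falls off the work surface, if the arm or the gripper's body presses on something with over 40 N, if the wrist force passes 120 N, or if a joint passes its speed limit or range.

## Working session

There is one attempt and no reset: what is moved stays moved. The work goes in short steps, Python scripts to look and compute and a tool call to move; the robot and the scene stay as the last step left them, time stands still between calls to the robot, and variables do not carry over. Pictures are saved under pics/ and viewed, at most 10 in all, crops included, and the job is handed in when it is done.

Besides the shell and the picture viewer there is one more tool, called after "Call:" by a JSON object that holds its "method" and its "body", one argument or row to a line. drive_tool: Moves the arm, as the interface text tells. Its arguments: {"type":"object","properties":{"series":{"type":"array","items":{"type":"array"}},"squeeze":{"type":"number"}},"required":["series"]}

```bash
mkdir -p pics; ls; cat > h.py <<'E'
import numpy as np, cv2
from plant import bot
def ray(s,u,v,z):
    K,R,t=s["camera_matrix"],s["R"],s["t"]
    d=R.T@np.linalg.solve(K,[u,v,1.]); c=-R.T@t
    return c+d*(z-c[2])/d[2]
def proj(s,X):
    p=s["camera_matrix"]@(s["R"]@np.array(X)+s["t"]); return p[:2]/p[2]
def cloud(s):
    K,R,t=s["camera_matrix"],s["R"],s["t"]; D=s["depth"]
    v,u=np.indices(D.shape); P=np.stack([(u-K[0,2])/K[0,0]*D,(v-K[1,2])/K[1,1]*D,D],-1)
    W=(P-t)@R; W[D==0]=np.nan; return W
E
python3 - <<'E'
from h import *
for n in("top","scene"):
    s=bot.snapshot(n); np.savez("pics/%s0.npz"%n,**s)
    cv2.imwrite("pics/%s0.png"%n,cv2.resize(s["img"],(800,600),interpolation=cv2.INTER_CUBIC))
    print(n,-s["R"].T@s["t"],s["R"].round(2).tolist(),s["camera_matrix"][0,0])
r=bot.read_state();print(r)
E
```

```text
pics
top [0.42759077 0.04007035 1.44351408] [[-0.02, -1.0, -0.01], [-1.0, 0.02, -0.1], [0.1, 0.01, -1.0]] 439.76036450914444
scene [-0.09027043  0.88088255  0.89086169] [[-0.8, -0.59, -0.02], [-0.35, 0.51, -0.79], [0.48, -0.63, -0.62]] 443.64230343721425
{'time': 0.1, 'joint_pos': array([ 1.09731814,  0.31166019,  0.01403698,  1.51291922, -0.00441915,
        1.31919469, -0.02719512]), 'qvel': array([ 0.00104412, -0.00083955,  0.00112662, -0.00400532, -0.00071118,
       -0.00046947,  0.00197125]), 'joint_torque': array([ 4.49861136e-04, -3.80854976e+01,  1.46360630e-01, -2.31241715e+01,
        1.22112184e-02,  8.11782695e-03, -1.19050821e-05]), 'eef_pos': array([ 0.22988784, -0.49892294,  0.23031275]), 'orientation': array([[ 9.08208507e-01,  4.18516851e-01, -9.76480513e-04],
       [ 4.18517981e-01, -9.08206490e-01,  1.91596318e-03],
       [-8.49830627e-05, -2.14876871e-03, -9.99997688e-01]]), 'force': array([ 0.0232662 ,  0.09459339, -0.15610111]), 'torque': array([ 0.02725998, -0.03875255, -0.04503245]), 'gripper_force': 0.0, 'grip_width': 0.08522049513898337}
```

View pics/top0.png

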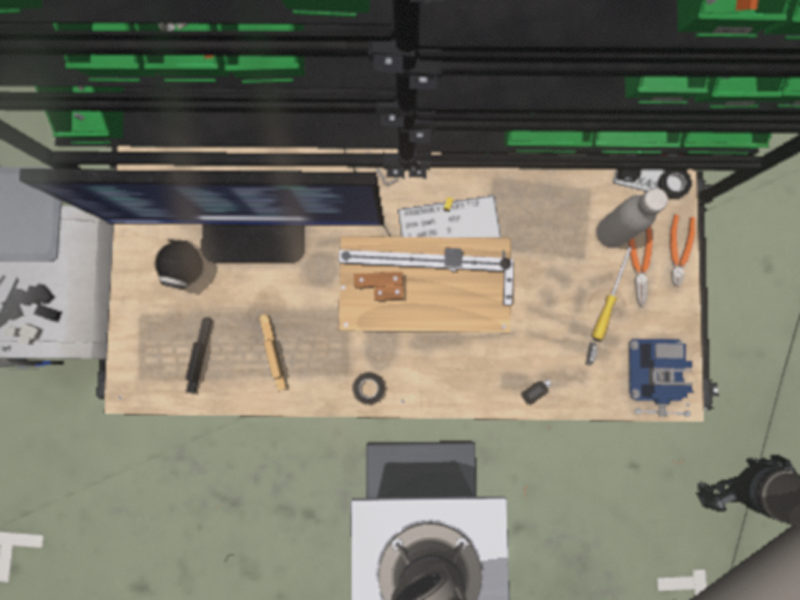

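View pics/scene0.png

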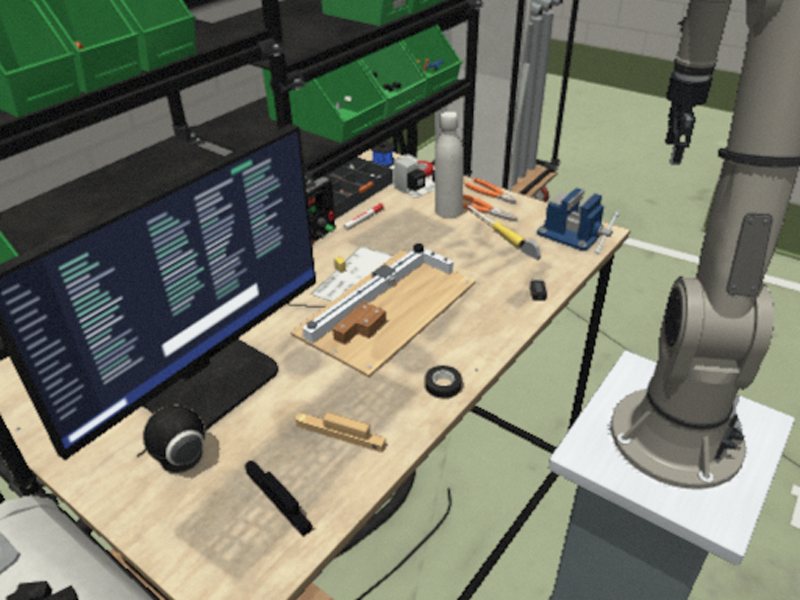

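The pale wooden stick is at top (272,352) and scene (340,432). The black one of the same shape, at top (200,355), is the decoy. The board is at top (425,285) with the block at (382,287), and the rail's right end looks nearer than its left. Next I'll take an enlarged crop and measure.

```bash
python3 - <<'E'
from h import *
s=dict(np.load("pics/top0.npz")); c=dict(np.load("pics/scene0.npz"))
def crop(i,u0,u1,v0,v1,w,h): return cv2.resize(i[v0:v1,u0:u1],(w,h),interpolation=cv2.INTER_CUBIC)
a=crop(s["img"],155,195,195,255,260,390); b=crop(c["img"],180,255,255,295,520,277)
d=crop(s["img"],210,336,145,215,600,333)   # x4.76
e=np.zeros((600,800,3),np.uint8); e[:260,:200]=cv2.resize(a,(200,260)); e[:260,210:800]=cv2.resize(b,(590,260)); e[265:598,:600]=d
cv2.imwrite("pics/crop1.png",e)
W=cloud(s); img=s["img"].astype(int)
# stick: depth points above bench
def reg(u0,u1,v0,v1,lo,hi):
    m=np.zeros(W.shape[:2],bool); m[v0:v1,u0:u1]=1
    return m&(W[...,2]>lo)&(W[...,2]<hi)
print("bench z",np.nanmedian(W[230:250,205:220,2]))
for lo in(0.010,0.03):
    m=reg(160,190,195,255,lo,.08); P=W[m]; ctr=P[:,:2].mean(0); U,S,V=np.linalg.svd(P[:,:2]-ctr); q=(P[:,:2]-ctr)@V.T
    print("stick",lo,m.sum(),ctr,V[0],q.min(0),q.max(0),np.median(P[:,2]))
E
```

```text
bench z 0.0002713759440369807
stick 0.01 322 [0.45257008 0.31690477] [-0.96813686 -0.25042169] [-0.08970162 -0.01079489] [0.07689011 0.01997767] 0.02519934343782359
stick 0.03 150 [0.44133421 0.31467326] [-0.96792172 -0.25125194] [-0.03987378 -0.01012077] [0.03939613 0.00903677] 0.04199545608151549
```

View pics/crop1.png

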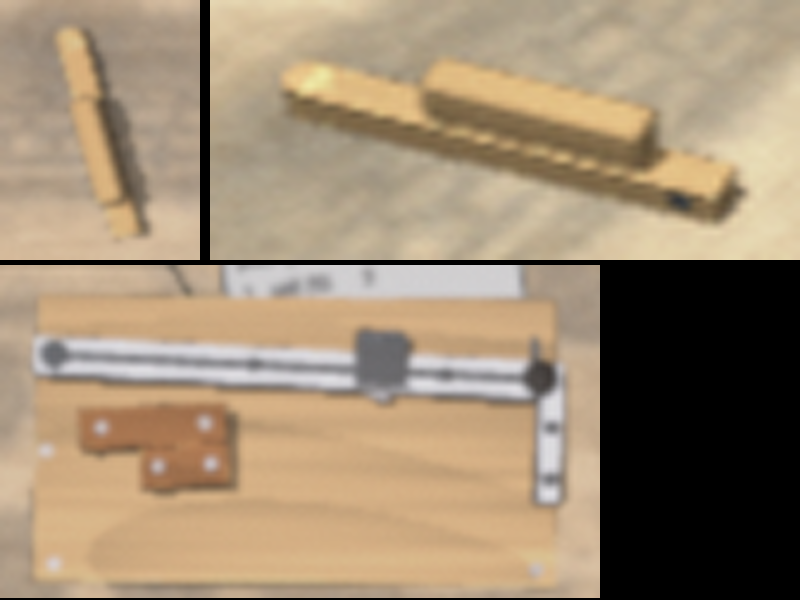

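The crop confirms the pale stick: its round nose is at the far end (upper left in the top view), and a square end and raised grip are visible. The rail's right end is nearer the robot. The block stands a centimetre or two off the rail, with its shoulder at front-right. Next: measure rail face, board and block.

```bash
python3 - <<'E'
from h import *
s=dict(np.load("pics/top0.npz")); img=s["img"]; W=cloud(s)
hsv=cv2.cvtColor(img,cv2.COLOR_BGR2HSV)
# crop coords -> pixel: u=210+x/4.762, v=145+(y-265)/4.757
def px(x,y): return 210+x/4.762-.4,145+(y-265)/4.757-.4
# block mask: reddish-brown
m=((hsv[...,0]<14)&(hsv[...,1]>110)).astype(np.uint8); r=np.zeros_like(m); r[168:200,222:266]=1; m&=r
cs,_=cv2.findContours(m,cv2.RETR_EXTERNAL,cv2.CHAIN_APPROX_NONE); c=max(cs,key=cv2.contourArea)
b=np.array([ray(s,u,v,.04)[:2] for u,v in c[:,0]]); 
print("block px area",cv2.contourArea(c), "x",b.min(0),b.max(0))
print("approx",[(p[0].tolist(),ray(s,*p[0],.04)[:2].round(4).tolist()) for p in cv2.approxPolyDP(c,2.0,True)])
P=W[(m>0)&(W[...,2]>.03)];print("block z",np.median(P[:,2]))
# far edge fit per column
g=cv2.GaussianBlur(img,(3,3),0).astype(int)
far=[];
for u in range(230,256):
    v=np.where(m[:,u])[0]
    if len(v): far.append(ray(s,u,v.min()-.5,.04)[:2])
far=np.array(far); k=np.polyfit(far[:,1],far[:,0],1); print("block far edge slope deg",np.degrees(np.arctan(k[0])),"x at y=.05",np.polyval(k,.05),far[[0,-1]])
# rail near edge top: bright low-sat -> wood transition
near=[]
sat=hsv[...,1].astype(float)
for u in list(range(222,284))+list(range(300,318)):
    v0=int(px(0,345+ (u-217)*4.76*.05)[1]); col=sat[v0:v0+16,u]
    j=np.where((col[:-1]<70)&(col[1:]>=70))[0]
    if len(j): jj=j[0]; f=(70-col[jj])/(col[jj+1]-col[jj]); near.append([u,v0+jj+f])
near=np.array(near); 
for z in(.038,.010):
    Q=np.array([ray(s,u,v,z)[:2] for u,v in near]); k=np.polyfit(Q[:,1],Q[:,0],1)
    for _ in range(3):
        d=Q[:,0]-np.polyval(k,Q[:,1]); ok=abs(d)<.0025; k=np.polyfit(Q[ok,1],Q[ok,0],1)
    print("rail z",z,"slope",np.degrees(np.arctan(k[0])),"x at y=.05,-.1",np.polyval(k,[.05,-.1]),ok.sum(),len(ok))
# board corners at z=.01 from crop
for n,x,y in(("FL",37,297),("FR",556,300),("NL",35,582),("NR",557,584)): print(n,ray(s,*px(x,y),.01)[:2].round(4))
for n,x,y,z in(("pivot",53,354,.04),("tooth tip",380,402,.03),("stopN-L",535,503,.038),("stop near rail L",535,398,.038)): print(n,ray(s,*px(x,y),z)[:2].round(4))
E
```

```text
block px area 319.5 x [0.56053874 0.04691799] [0.61315076 0.14352532]
approx [([227, 176], [0.6101, 0.1434]), ([229, 183], [0.5873, 0.1372]), ([239, 182], [0.59, 0.105]), ([245, 186], [0.5768, 0.0859]), ([244, 189], [0.5671, 0.0892]), ([240, 187], [0.5738, 0.102]), ([241, 191], [0.5609, 0.0989]), ([256, 190], [0.5633, 0.0508]), ([256, 175], [0.6117, 0.05])]
block z 0.040986971031093354
block far edge slope deg -0.49535155548008386 x at y=.05 0.6139991942757104 [[0.61158505 0.13368474]
 [0.61341661 0.05316534]]
rail z 0.038 slope 3.9691790886634646 x at y=.05,-.1 [0.62698755 0.61657961] 80 80
rail z 0.01 slope 3.9691790886634983 x at y=.05,-.1 [0.63094611 0.62053817] 80 80
FL [0.6968 0.1766]
FR [ 0.6881 -0.1829]
NL [0.4987 0.1795]
NR [ 0.4914 -0.1774]
pivot [0.6518 0.1632]
tooth tip [ 0.6164 -0.0582]
stopN-L [ 0.5449 -0.1601]
stop near rail L [ 0.6162 -0.1623]
```

Call:
{"method": "drive_tool", "body": {
  "series": [
    [[0, 0, 0], [0, 0, 8.25], -1],
    [[0, 0, 0], [0, 0, 8.25], -1],
    [[0, 0, 0], [0, 0, 8.25], -1],
    [[50, 0, 0], [0, 0, 0], -1],
    [[50, 0, 0], [0, 0, 0], -1],
    [[50, -50, 0], [0, 0, 0], -1],
    [[40, -50, 0], [0, 0, 0], -1],
    [[20, -50, 0], [0, 0, 0], -1]
  ],
  "squeeze": 110
}}

```text
time: 0.9
eef_pos: [0.4178, -0.3769, 0.23]
orientation: [[1.0, 0.001, 0.0], [0.001, -1.0, 0.001], [0.0, -0.001, -1.0]]
force: [0.2, -0.4, 0.2]
grip_width: 0.0853
gripper_force: 0.0
```

Call:
{"method": "drive_tool", "body": {
  "series": [
    [[0, -50, 0], [0, 0, 0], -1],
    [[0, -50, 0], [0, 0, 0], -1],
    [[0, -50, 0], [0, 0, 0], -1],
    [[0, -50, 0], [0, 0, 0], -1],
    [[0, -50, 0], [0, 0, 0], -1],
    [[0, -50, 0], [0, 0, 0], -1],
    [[0, -50, 0], [0, 0, 0], -1],
    [[0, -50, 0], [0, 0, 0], -1]
  ]
}}

```text
time: 1.7
eef_pos: [0.4147, 0.0231, 0.2311]
orientation: [[1.0, -0.0, -0.0], [-0.0, -1.0, -0.0], [-0.0, 0.0, -1.0]]
force: [-0.0, -0.2, 0.0]
grip_width: 0.0855
gripper_force: 0.0
```

Call:
{"method": "drive_tool", "body": {
  "series": [
    [[10, -50, 0], [0, 0, 0], -1],
    [[10, -50, 0], [0, 0, 0], -1],
    [[6, -50, 0], [0, 0, 0], -1],
    [[0, -50, 0], [0, 0, 0], -1],
    [[0, -50, 30], [0, 0, 0], -1],
    [[0, -40, 40], [0, 0, 0], -1],
    [[0, 0, 0], [0, 0, -7.25], -1],
    [[0, 0, 0], [0, 0, -7.25], -1]
  ]
}}

```text
time: 2.5
eef_pos: [0.439, 0.2982, 0.1679]
orientation: [[0.966, 0.259, -0.004], [0.259, -0.966, -0.002], [-0.005, 0.001, -1.0]]
force: [0.9, -0.9, 0.4]
grip_width: 0.0854
gripper_force: 0.0
```

```bash
python3 - <<'E'
from h import *
s=bot.snapshot("scene"); np.savez("pics/scene1.npz",**s)
i=s["img"]; cv2.imwrite("pics/s1.png",cv2.resize(i[200:320,150:310],(800,600),interpolation=cv2.INTER_CUBIC))
r=bot.read_state(); print(r["eef_pos"],r["orientation"][:,0],r["joint_pos"])
p=r["eef_pos"].copy(); print(proj(s,p))
# scene-view check of stick top ridge (z=.042): from earlier unobstructed view
c=dict(np.load("pics/scene0.npz")); W=cloud(c); m=np.zeros(W.shape[:2],bool); m[255:300,185:255]=1
P=W[m&(W[...,2]>.036)&(W[...,2]<.06)]; print("scene grip ctr",(P[:,:2].min(0)+P[:,:2].max(0))/2,P[:,:2].mean(0),len(P))
E
```

```text
[0.43988826 0.29757971 0.16859183] [ 0.96550565  0.26036148 -0.00327568] [-0.17974915  0.377786   -0.58771702  1.64227693  0.22076838  1.19204102
 -2.12506274]
[222.83398187 228.89808197]
scene grip ctr [0.44036758 0.31767625] [0.4395721  0.31805893] 187
```

Call:
{"method": "drive_tool", "body": {
  "series": [
    [[6, -18, 30], [0, 0, 0], -1],
    [[0, 0, 40], [0, 0, 0], -1],
    [[0, 0, 40], [0, 0, 0], -1],
    [[0, 0, 25], [0, 0, 0], -1],
    [[0, 0, 15], [0, 0, 0], -1],
    [[0, 0, 10], [0, 0, 0], -1],
    [[0, 0, 0], [0, 0, 0], -1]
  ]
}}

```text
time: 3.25
eef_pos: [0.4421, 0.3157, 0.0096]
orientation: [[0.968, 0.249, -0.001], [0.249, -0.968, -0.001], [-0.001, 0.001, -1.0]]
force: [0.5, 0.5, -0.1]
grip_width: 0.0857
gripper_force: 0.0
```

```bash
python3 - <<'E'
from h import *
s=bot.snapshot("scene")
i=s["img"]; cv2.imwrite("pics/s2.png",cv2.resize(i[200:320,150:310],(800,600),interpolation=cv2.INTER_CUBIC))
r=bot.read_state(); print(r["eef_pos"],r["orientation"][:,0],r["force"])
E
```

```text
[0.44276034 0.31640373 0.01065959] [9.68337766e-01 2.49642581e-01 7.43218503e-04] [0.28305514 0.47675749 0.80109826]
```

View pics/s2.png

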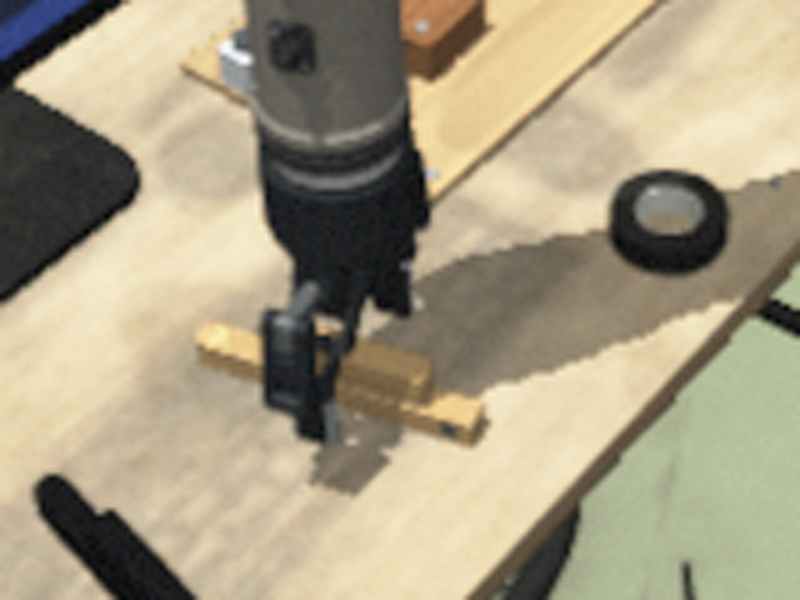

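The fingers straddle the raised grip (crop 330,370), with the round nose at upper left (205,340). Closing now, then lifting.

Call:
{"method": "drive_tool", "body": {
  "series": [
    [[0, 0, 0], [0, 0, 0], 1],
    [[0, 0, 0], [0, 0, 0], 1],
    [[0, 0, 0], [0, 0, 0], 1],
    [[0, 0, 0], [0, 0, 0], 1],
    [[0, 0, 0], [0, 0, 0], 1],
    [[0, 0, 0], [0, 0, 0], 1],
    [[0, 0, 0], [0, 0, 0], 1],
    [[0, 0, 0], [0, 0, 0], 1]
  ],
  "squeeze": 110
}}

```text
time: 4.1
eef_pos: [0.4428, 0.3165, 0.0109]
orientation: [[0.968, 0.25, 0.001], [0.25, -0.968, 0.001], [0.001, -0.0, -1.0]]
force: [-0.4, -0.2, 6.0]
grip_width: 0.0163
gripper_force: 108.2
```

Call:
{"method": "drive_tool", "body": {
  "series": [
    [[0, 0, -10], [0, 0, 0], 1],
    [[0, 0, -20], [0, 0, 0], 1],
    [[0, 0, -30], [0, 0, 0], 1],
    [[0, 0, -30], [0, 0, 0], 1],
    [[0, 0, 0], [0, 0, 7.25], 1],
    [[0, 0, 0], [0, 0, 7.25], 1],
    [[0, 0, 0], [0, 0, 0], 1]
  ]
}}

```text
time: 4.8
eef_pos: [0.4419, 0.3158, 0.1003]
orientation: [[1.0, 0.0, -0.0], [0.0, -1.0, -0.001], [-0.0, 0.001, -1.0]]
force: [1.0, 0.3, -1.6]
grip_width: 0.0163
gripper_force: 107.3
```

```bash
python3 - <<'E'
from h import *
s=bot.snapshot("scene"); r=bot.read_state()
i=s["img"]; p=r["eef_pos"]; a=r["orientation"][:,0]; n=p+a*.081; n[2]=p[2]+.019-.027+.018 
q=proj(s,n); print(p,a,r["joint_pos"],r["force"],q)
u,v=map(int,q); cv2.imwrite("pics/s3.png",cv2.resize(i[v-50:v+70,u-60:u+100],(800,600),interpolation=cv2.INTER_CUBIC)); 
W=cloud(s); m=np.zeros(W.shape[:2],bool); m[v-40:v+40,u-40:u+60]=1
h=cv2.cvtColor(i,cv2.COLOR_BGR2HSV); m&=(h[...,0]>10)&(h[...,0]<25)&(h[...,1]>90)&(W[...,2]>.06)
P=W[m]; P=P[np.argsort(-P[:,0])]; print(len(P),P[:4],P[-4:]); 
t=(P-p)@r["orientation"]; print("tool frame ext",t.min(0),t.max(0))
E
```

```text
[0.44190002 0.31577076 0.10002313] [ 9.99996749e-01  2.47885912e-03 -5.96989308e-04] [-0.2728563   0.45844646 -0.50928379  1.70094286  0.25180956  1.04878345
 -2.43323121] [-0.83429101  0.77242472 -1.16816561] [194.31666667 237.15802788]
400 [[0.53398029 0.31701828 0.10530177]
 [0.53364935 0.31004175 0.10355696]
 [0.53309757 0.3139508  0.10691083]
 [0.53062021 0.32053583 0.10639521]] [[0.37435838 0.31150762 0.1028458 ]
 [0.37434678 0.32335037 0.10289132]
 [0.37356314 0.32076437 0.09759154]
 [0.37348978 0.31239078 0.10762603]]
tool frame ext [-0.06842294 -0.06679384 -0.14931484] [0.09207991 0.03784414 0.00853487]
```

Call:
{"method": "drive_tool", "body": {
  "series": [
    [[10, 40, 0], [0, 0, 0], 1],
    [[10, 40, 0], [0, 0, 0], 1],
    [[12, 40, 0], [0, 0, 0], 1],
    [[12, 39, 0], [0, 0, 0], 1],
    [[0, 0, 0], [0, 0, 8.33], 1],
    [[0, 0, 0], [0, 0, 8.33], 1],
    [[0, 0, 0], [0, 0, 8.34], 1],
    [[0, 0, 0], [0, 0, 0], 1]
  ]
}}

```text
time: 5.65
eef_pos: [0.4858, 0.157, 0.0998]
orientation: [[0.907, -0.421, -0.001], [-0.421, -0.907, -0.0], [-0.001, 0.001, -1.0]]
force: [-0.1, -0.1, -1.4]
grip_width: 0.0165
gripper_force: 107.6
```

```bash
cat >> h.py <<'E'
def st(): 
    r=bot.read_state(); p=r["eef_pos"]; O=r["orientation"]; n=p+.082*O[:,0]; n[2]-=.0015
    yaw=np.degrees(np.arctan2(O[1,0],O[0,0]))
    print("t",r["time"],"tcp",p.round(4),"yaw",yaw.round(2),"nose",n.round(4),"j7",r["joint_pos"][6].round(2),"F",r["force"].round(1)); return r,n
E
python3 - <<'E'
from h import *
r,n=st(); s=bot.snapshot("top"); np.savez("pics/top1.npz",**s)
e=cv2.resize(s["img"][145:215,200:290],(800,600),interpolation=cv2.INTER_CUBIC); cv2.imwrite("pics/t1.png",e)
W=cloud(s); h=cv2.cvtColor(s["img"],cv2.COLOR_BGR2HSV)
m=(h[...,0]>8)&(h[...,0]<25)&(h[...,1]>90)&(W[...,2]>.08)&(W[...,2]<.13); P=W[m]
t=(P-r["eef_pos"])@r["orientation"]; k=abs(t[:,0])<.12; t=t[k]; print(k.sum(),t.min(0),t.max(0)); f=t[t[:,0]>.03]; print("front y mean",f[:,1].mean(),"x",t[:,0].max())
E
```

```text
t 5.65 tcp [0.4858 0.157  0.0998] yaw -24.87 nose [0.5602 0.1225 0.0982] j7 -2.5 F [-0.1 -0.1 -1.4]
99 [ 0.03699823 -0.00968267 -0.01753853] [0.09185036 0.00867643 0.0115238 ]
front y mean 0.0005149485166089805 x 0.091850360703341
```

View pics/t1.png

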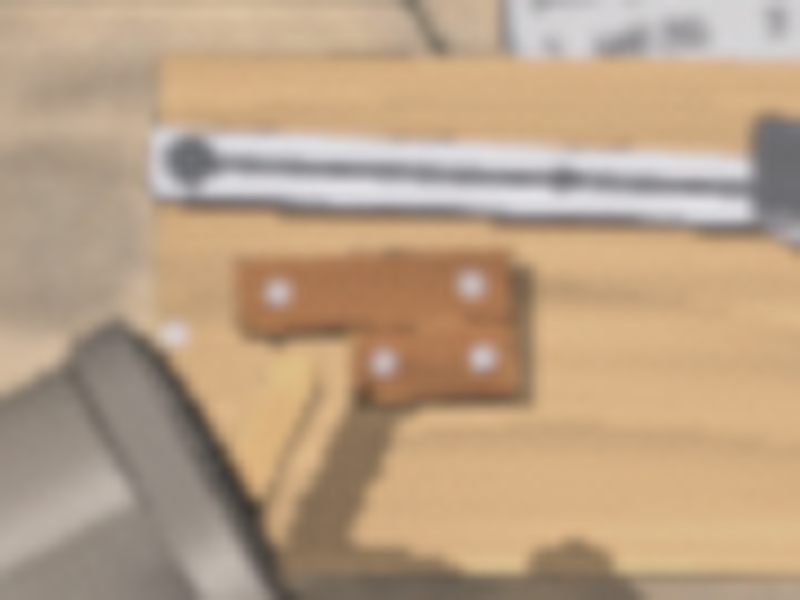

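Top view: the nose (300,365) hovers off the block's inner corner (352,335), rail above. Lowering beside the corner.

Call:
{"method": "drive_tool", "body": {
  "series": [
    [[0, 0, 25], [0, 0, 0], 1],
    [[0, 0, 25], [0, 0, 0], 1],
    [[0, 0, 15], [0, 0, 0], 1],
    [[0, 0, 8], [0, 0, 0], 1],
    [[0, 0, 0], [0, 0, 0], 1],
    [[0, 0, 0], [0, 0, 0], 1]
  ]
}}

```text
time: 6.3
eef_pos: [0.4868, 0.1575, 0.0277]
orientation: [[0.907, -0.421, 0.001], [-0.421, -0.907, 0.001], [0.001, -0.001, -1.0]]
force: [0.0, 1.0, -0.5]
grip_width: 0.0163
gripper_force: 107.6
```

```bash
python3 - <<'E'
from h import *
r,n=st(); s=bot.snapshot("scene")
q=proj(s,n); u,v=map(int,q); print(q); cv2.imwrite("pics/s4.png",cv2.resize(s["img"][v-60:v+60,u-60:u+100],(800,600),interpolation=cv2.INTER_CUBIC))
t=dict(np.load("pics/top1.npz")); print(ray(t,239.2,183.7,.04),ray(t,200+257*.1125-.4,145+330/8.57-.4,.04))
# rail face from view t1: top near edge z=.038, left/right: bottom dark edge
for x,y in((165,190),(700,215)): print(ray(t,200+x/8.89-.4,145+y/8.57-.4,.038))
E
```

```text
t 6.3 tcp [0.4868 0.1575 0.0277] yaw -24.92 nose [0.5612 0.123  0.0263] j7 -2.54 F [ 0.   1.  -0.5]
[231.11846223 215.49393194]
[0.58451938 0.10439411 0.04      ] [0.58703297 0.1387289  0.04      ]
[0.64094208 0.17179213 0.038     ]
[ 0.62799604 -0.02229456  0.038     ]
```

View pics/s4.png

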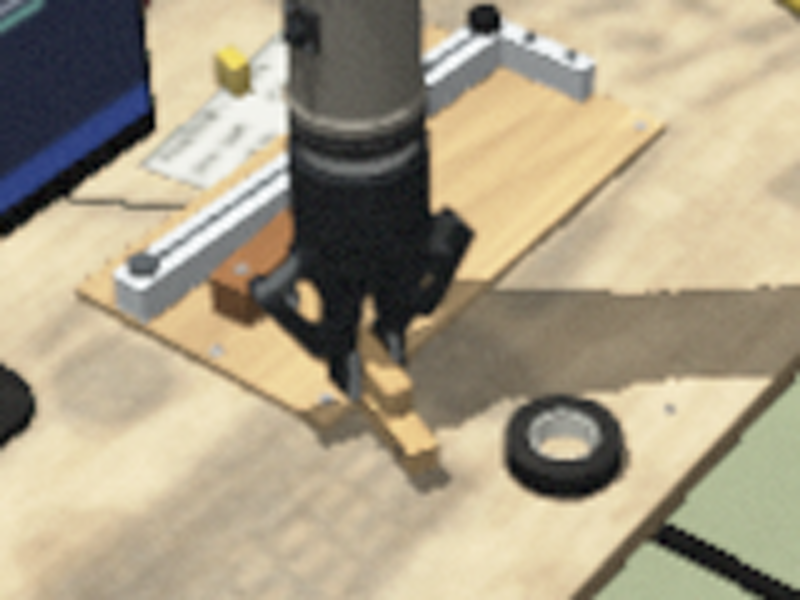

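The scene view shows the stick held level, its nose side at the block (245,260), and tape and bench clear. Approaching contact.

Call:
{"method": "drive_tool", "body": {
  "series": [
    [[3.2, 0.5, 0.5], [0, 0, 0], 1],
    [[3.2, 0.5, 0.5], [0, 0, 0], 1],
    [[3.2, 0.5, 0], [0, 0, 0], 1],
    [[3.2, 0.5, 0], [0, 0, 0], 1],
    [[3.2, 0.5, 0], [0, 0, 0], 1],
    [[0, 0, 0], [0, 0, 0], 1]
  ]
}}

```text
time: 6.95
eef_pos: [0.5003, 0.1479, 0.0262]
orientation: [[0.906, -0.423, 0.001], [-0.423, -0.906, 0.0], [0.0, -0.0, -1.0]]
force: [0.2, 0.4, -1.9]
grip_width: 0.0164
gripper_force: 107.6
```

Call:
{"method": "drive_tool", "body": {
  "series": [
    [[1.9, -0.7, 0], [0, 0, 0], 1],
    [[1.9, -0.7, 0], [0, 0, 0], 1],
    [[1.9, -0.7, 0], [0, 0, 0], 1],
    [[0, 0, 0], [0, 0, 0], 1]
  ]
}}

```text
time: 7.35
eef_pos: [0.5061, 0.1476, 0.0262]
orientation: [[0.906, -0.423, 0.0], [-0.423, -0.906, -0.0], [0.0, -0.0, -1.0]]
force: [-0.7, 0.4, -1.1]
grip_width: 0.0164
gripper_force: 107.6
```

```bash
python3 - <<'E'
from h import *
for _ in range(1): st()
E
```

```text
t 7.35 tcp [0.5061 0.1476 0.0262] yaw -25.01 nose [0.5804 0.1129 0.0247] j7 -2.51 F [-0.7  0.4 -1.1]
```

Call:
{"method": "drive_tool", "body": {
  "series": [
    [[1.9, -0.7, 0], [0, 0, 0], 1],
    [[1.9, -0.7, 0], [0, 0, 0], 1],
    [[1.9, -0.7, 0], [0, 0, 0], 1],
    [[1.9, -0.7, 0], [0, 0, 0], 1],
    [[0, 0, 0], [0, 0, 0], 1]
  ]
}}

```text
time: 7.85
eef_pos: [0.5145, 0.1468, 0.0263]
orientation: [[0.906, -0.423, 0.001], [-0.423, -0.906, 0.0], [0.001, -0.0, -1.0]]
force: [0.3, -0.4, -1.2]
grip_width: 0.0162
gripper_force: 107.6
```

Call:
{"method": "drive_tool", "body": {
  "series": [
    [[0.9, -0.4, 0], [0, 0, 0], 1],
    [[0.9, -0.4, 0], [0, 0, 0], 1],
    [[0, 0, 0], [0, 0, 0], 1]
  ]
}}

```text
time: 8.15
eef_pos: [0.516, 0.1469, 0.0262]
orientation: [[0.906, -0.423, 0.0], [-0.423, -0.906, -0.0], [0.0, -0.0, -1.0]]
force: [0.5, 1.0, -1.7]
grip_width: 0.0161
gripper_force: 107.6
```

Call:
{"method": "drive_tool", "body": {
  "series": [
    [[0.9, -0.4, 0], [0, 0, 0], 1],
    [[0, 0, 0], [0, 0, 0], 1],
    [[0, 0, 0], [0, 0, 0], 1]
  ]
}}

```text
time: 8.45
eef_pos: [0.5169, 0.1469, 0.0262]
orientation: [[0.906, -0.423, 0.0], [-0.423, -0.906, -0.0], [0.0, -0.0, -1.0]]
force: [0.4, -0.0, -1.1]
grip_width: 0.0161
gripper_force: 107.6
```

```bash
cat >> h.py <<'E'
def blk(s):
    h=cv2.cvtColor(s["img"],cv2.COLOR_BGR2HSV); m=((h[...,0]<14)&(h[...,1]>110)).astype(np.uint8); m[:160]=0;m[202:]=0;m[:,:215]=0;m[:,335:]=0
    m=cv2.morphologyEx(m,cv2.MORPH_CLOSE,np.ones((3,3)))
    c=max(cv2.findContours(m,cv2.RETR_EXTERNAL,cv2.CHAIN_APPROX_NONE)[0],key=cv2.contourArea)
    k=np.zeros_like(m); cv2.drawContours(k,[c],-1,1,-1); us=np.where(k.any(0))[0][3:-3]
    f=np.array([ray(s,u,np.where(k[:,u])[0].min()-.5,.04)[:2] for u in us]); p=np.polyfit(f[:,1],f[:,0],1)
    x,y,w,hh=cv2.boundingRect(c); print("block far edge slope",np.degrees(np.arctan(p[0])).round(2),"x rear/front",f[0].round(4),f[-1].round(4),"front y",ray(s,x+w-.5,y+hh/2,.04)[1].round(4),"bbox",x,y,w,hh)
E
python3 - <<'E'
from h import *
r,n=st(); blk(dict(np.load("pics/top1.npz"))); s=bot.snapshot("top"); blk(s)
cv2.imwrite("pics/t2.png",cv2.resize(s["img"][145:215,200:290],(800,600),interpolation=cv2.INTER_CUBIC))
E
```

```text
t 8.45 tcp [0.5169 0.1469 0.0262] yaw -25.0 nose [0.5912 0.1122 0.0247] j7 -2.51 F [ 0.4 -0.  -1.1]
block far edge slope -1.53 x rear/front [0.6116 0.1337] [0.6135 0.0564] front y 0.0456 bbox 227 175 31 17
block far edge slope 8.43 x rear/front [0.631 0.127] [0.6198 0.0498] front y 0.039 bbox 229 170 31 19
```

View pics/t2.png

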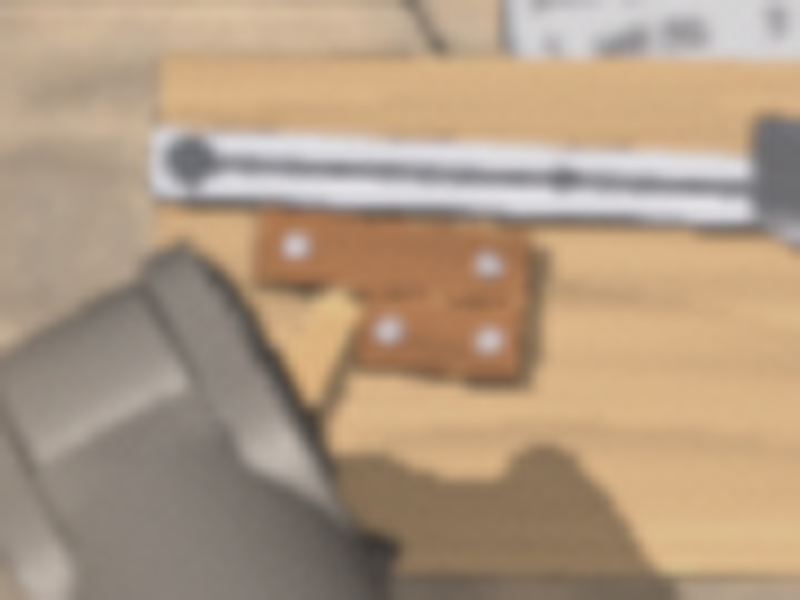

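Top view: the nose sits in the corner (345,305), the block's rear nearly touches the rail and its front still has a few mm of gap. I'll keep pressing in small steps.

Call:
{"method": "drive_tool", "body": {
  "series": [
    [[0.9, -0.4, 0], [0, 0, 0], 1],
    [[0.9, -0.4, 0], [0, 0, 0], 1],
    [[0, 0, 0], [0, 0, 0], 1]
  ]
}}

```text
time: 8.8
eef_pos: [0.519, 0.1469, 0.0262]
orientation: [[0.906, -0.423, 0.0], [-0.423, -0.906, 0.0], [0.0, -0.0, -1.0]]
force: [0.2, 0.5, -1.3]
grip_width: 0.0163
gripper_force: 107.6
```

Call:
{"method": "drive_tool", "body": {
  "series": [
    [[0.9, -0.4, 0], [0, 0, 0], 1],
    [[0, 0, 0], [0, 0, 0], 1]
  ]
}}

```text
time: 9.0
eef_pos: [0.5191, 0.1469, 0.026]
orientation: [[0.906, -0.423, -0.001], [-0.423, -0.906, -0.0], [-0.001, 0.001, -1.0]]
force: [-2.0, 0.6, 0.1]
grip_width: 0.0169
gripper_force: 107.8
```

Call:
{"method": "drive_tool", "body": {
  "series": [
    [[0.5, -0.2, 0], [0, 0, 0], 1],
    [[0.5, -0.2, 0], [0, 0, 0], 1],
    [[0, 0, 0], [0, 0, 0], 1]
  ]
}}

```text
time: 9.3
eef_pos: [0.5205, 0.1463, 0.026]
orientation: [[0.906, -0.423, -0.001], [-0.423, -0.906, -0.001], [-0.001, 0.001, -1.0]]
force: [-2.3, -0.9, -0.9]
grip_width: 0.0165
gripper_force: 107.8
```

```bash
python3 - <<'E'
from h import *
r,n=st(); s=bot.snapshot("top"); blk(s)
E
```

```text
t 9.3 tcp [0.5205 0.1463 0.026 ] yaw -25.03 nose [0.5948 0.1116 0.0244] j7 -2.5 F [-2.3 -0.9 -0.9]
block far edge slope 4.34 x rear/front [0.6342 0.127 ] [0.6263 0.0497] front y 0.0389 bbox 229 169 31 19
```

Call:
{"method": "drive_tool", "body": {
  "series": [
    [[0.5, -0.2, 0], [0, 0, 0], 1],
    [[0, 0, 0], [0, 0, 0], 1]
  ]
}}

```text
time: 9.55
eef_pos: [0.5215, 0.1464, 0.026]
orientation: [[0.906, -0.423, -0.0], [-0.423, -0.906, -0.0], [0.0, 0.0, -1.0]]
force: [-3.1, -0.2, -2.2]
grip_width: 0.0163
gripper_force: 107.7
```

Call:
{"method": "drive_tool", "body": {
  "series": [
    [[0.5, -0.2, 0], [0, 0, 0], 1],
    [[0, 0, 0], [0, 0, 0], 1]
  ]
}}

```text
time: 9.75
eef_pos: [0.5215, 0.1465, 0.026]
orientation: [[0.906, -0.423, -0.001], [-0.423, -0.906, -0.0], [-0.001, 0.001, -1.0]]
force: [-3.7, -1.2, -1.0]
grip_width: 0.016
gripper_force: 107.7
```

Call:
{"method": "drive_tool", "body": {
  "series": [
    [[0.5, -0.2, 0], [0, 0, 0], 1],
    [[0, 0, 0], [0, 0, 0], 1]
  ]
}}

```text
time: 9.95
eef_pos: [0.5215, 0.1465, 0.026]
orientation: [[0.906, -0.423, -0.002], [-0.423, -0.906, -0.001], [-0.002, 0.001, -1.0]]
force: [-5.7, -1.6, 0.9]
grip_width: 0.0163
gripper_force: 107.9
```

Call:
{"method": "drive_tool", "body": {
  "series": [
    [[0.5, -0.2, 0], [0, 0, 0], 1],
    [[0.5, -0.2, 0], [0, 0, 0], 1],
    [[0, 0, 0], [0, 0, 0], 1]
  ]
}}

```text
time: 10.25
eef_pos: [0.5216, 0.1467, 0.0259]
orientation: [[0.906, -0.423, -0.004], [-0.423, -0.906, -0.001], [-0.003, 0.002, -1.0]]
force: [-6.7, 0.4, 1.3]
grip_width: 0.0165
gripper_force: 108.0
```

```bash
python3 - <<'E'
from h import *
r,n=st(); s=bot.snapshot("top"); blk(s)
E
```

```text
t 10.25 tcp [0.5216 0.1467 0.0259] yaw -25.0 nose [0.5959 0.112  0.0241] j7 -2.5 F [-6.7  0.4  1.3]
block far edge slope 3.9 x rear/front [0.6342 0.127 ] [0.6263 0.0497] front y 0.0389 bbox 229 169 31 18
```

Call:
{"method": "drive_tool", "body": {
  "series": [
    [[0.4, -0.1, 0], [0, 0, 0], 1],
    [[0.7, 0.8, 0], [0, 0, 0], 1],
    [[0.7, 1.9, 0], [0, 0, 0], 1],
    [[0.7, 1.9, 0], [0, 0, 0], 1],
    [[0.7, 1.9, 0], [0, 0, 0], 1]
  ]
}}

```text
time: 10.8
eef_pos: [0.5212, 0.143, 0.0259]
orientation: [[0.908, -0.419, -0.004], [-0.419, -0.908, 0.004], [-0.005, -0.002, -1.0]]
force: [-6.6, 4.3, 0.5]
grip_width: 0.0167
gripper_force: 107.7
```

Call:
{"method": "drive_tool", "body": {
  "series": [
    [[0.7, 1.9, 0], [0, 0, 0], 1],
    [[0.7, 1.9, 0], [0, 0, 0], 1],
    [[0.7, 1.9, 0], [0, 0, 0], 1],
    [[0.7, 1.9, 0], [0, 0, 0], 1]
  ]
}}

```text
time: 11.2
eef_pos: [0.5206, 0.1349, 0.0259]
orientation: [[0.908, -0.419, -0.004], [-0.419, -0.908, 0.004], [-0.005, -0.002, -1.0]]
force: [-6.5, 3.4, -1.8]
grip_width: 0.0165
gripper_force: 107.7
```

```bash
python3 - <<'E'
from h import *
r,n=st(); s=bot.snapshot("top"); blk(s)
E
```

```text
t 11.2 tcp [0.5206 0.1349 0.0259] yaw -24.8 nose [0.5951 0.1005 0.024 ] j7 -2.47 F [-6.5  3.4 -1.8]
block far edge slope 3.54 x rear/front [0.6308 0.1174] [0.6262 0.0401] front y 0.0292 bbox 232 169 31 18
```

Call:
{"method": "drive_tool", "body": {
  "series": [
    [[1.4, 2.7, 0], [0, 0, 0], 1],
    [[1.4, 2.7, 0], [0, 0, 0], 1],
    [[1.3, 2.7, 0], [0, 0, 0], 1],
    [[1.1, 2.8, 0], [0, 0, 0], 1],
    [[1.1, 2.8, 0], [0, 0, 0], 1],
    [[1.1, 2.8, 0], [0, 0, 0], 1]
  ]
}}

```text
time: 11.85
eef_pos: [0.5194, 0.1178, 0.0259]
orientation: [[0.908, -0.419, -0.005], [-0.419, -0.908, 0.004], [-0.007, -0.002, -1.0]]
force: [-8.3, 5.3, 1.6]
grip_width: 0.0165
gripper_force: 107.9
```

Call:
{"method": "drive_tool", "body": {
  "series": [
    [[1.1, 2.8, 0], [0, 0, 0], 1],
    [[1.1, 2.8, 0], [0, 0, 0], 1],
    [[1.1, 2.8, 0], [0, 0, 0], 1],
    [[1.1, 2.8, 0], [0, 0, 0], 1],
    [[1.1, 2.8, 0], [0, 0, 0], 1],
    [[1.1, 2.8, 0], [0, 0, 0], 1]
  ]
}}

```text
time: 12.45
eef_pos: [0.5182, 0.0999, 0.0259]
orientation: [[0.908, -0.418, -0.006], [-0.418, -0.908, 0.004], [-0.007, -0.002, -1.0]]
force: [-9.6, 5.4, 1.1]
grip_width: 0.0161
gripper_force: 108.0
```

```bash
python3 - <<'E'
from h import *
r,n=st(); s=bot.snapshot("top"); blk(s)
E
```

```text
t 12.45 tcp [0.5182 0.0999 0.0259] yaw -24.74 nose [0.5927 0.0656 0.0238] j7 -2.41 F [-9.6  5.4  1.1]
block far edge slope 4.03 x rear/front [0.6302 0.0819] [0.6255 0.0047] front y -0.006 bbox 243 170 31 18
```

Call:
{"method": "drive_tool", "body": {
  "series": [
    [[1.1, 2.8, 0], [0, 0, 0], 1],
    [[1.1, 2.8, 0], [0, 0, 0], 1],
    [[1.1, 2.8, 0], [0, 0, 0], 1],
    [[1.1, 2.8, 0], [0, 0, 0], 1],
    [[1.0, 2.8, 0], [0, 0, 0], 1],
    [[1.0, 2.8, 0], [0, 0, 0], 1],
    [[1.0, 2.8, 0], [0, 0, 0], 1],
    [[1.1, 2.8, 0], [0, 0, 0], 1]
  ]
}}

```text
time: 13.3
eef_pos: [0.5165, 0.0757, 0.0258]
orientation: [[0.908, -0.419, -0.006], [-0.419, -0.908, 0.004], [-0.007, -0.001, -1.0]]
force: [-9.1, 4.3, 1.7]
grip_width: 0.0169
gripper_force: 108.1
```

Call:
{"method": "drive_tool", "body": {
  "series": [
    [[1.0, 2.8, 0], [0, 0, 0], 1],
    [[1.1, 2.8, 0], [0, 0, 0], 1],
    [[1.0, 2.8, 0], [0, 0, 0], 1],
    [[1.1, 2.8, 0], [0, 0, 0], 1]
  ]
}}

```text
time: 13.7
eef_pos: [0.5157, 0.0637, 0.0258]
orientation: [[0.908, -0.419, -0.006], [-0.419, -0.908, 0.004], [-0.007, -0.001, -1.0]]
force: [-9.0, 5.2, 1.7]
grip_width: 0.0167
gripper_force: 108.1
```

```bash
python3 - <<'E'
from h import *
r,n=st(); s=bot.snapshot("top"); blk(s)
E
```

```text
t 13.7 tcp [0.5157 0.0637 0.0258] yaw -24.75 nose [0.5902 0.0294 0.0238] j7 -2.34 F [-9.   5.2  1.7]
block far edge slope 4.21 x rear/front [0.6263 0.0465] [ 0.6217 -0.0306] front y -0.0413 bbox 254 171 31 17
```

Call:
{"method": "drive_tool", "body": {
  "series": [
    [[1.0, 1.7, 0], [0, 0, 0], 1],
    [[1.0, 1.7, 0], [0, 0, 0], 1],
    [[0.7, 1.9, 0], [0, 0, 0], 1],
    [[0.7, 1.9, 0], [0, 0, 0], 1],
    [[0.7, 1.9, 0], [0, 0, 0], 1]
  ]
}}

```text
time: 14.25
eef_pos: [0.515, 0.0552, 0.0259]
orientation: [[0.909, -0.417, -0.006], [-0.417, -0.909, 0.005], [-0.008, -0.002, -1.0]]
force: [-11.0, 6.8, 3.2]
grip_width: 0.0165
gripper_force: 108.2
```

Call:
{"method": "drive_tool", "body": {
  "series": [
    [[0.7, 1.9, 0], [0, 0, 0], 1],
    [[0.7, 1.9, 0], [0, 0, 0], 1],
    [[0.7, 1.9, 0], [0, 0, 0], 1],
    [[0.7, 1.9, 0], [0, 0, 0], 1]
  ]
}}

```text
time: 14.65
eef_pos: [0.5145, 0.0473, 0.0259]
orientation: [[0.909, -0.417, -0.006], [-0.417, -0.909, 0.006], [-0.008, -0.002, -1.0]]
force: [-8.3, 6.3, 2.1]
grip_width: 0.0167
gripper_force: 108.1
```

```bash
python3 - <<'E'
from h import *
r,n=st(); s=bot.snapshot("top"); blk(s)
E
```

```text
t 14.65 tcp [0.5145 0.0473 0.0259] yaw -24.65 nose [0.589  0.0131 0.0237] j7 -2.3 F [-8.3  6.3  2.1]
block far edge slope 4.43 x rear/front [0.626  0.0304] [ 0.6214 -0.0467] front y -0.0573 bbox 259 171 31 18
```

Call:
{"method": "drive_tool", "body": {
  "series": [
    [[1.0, 1.8, 0], [0, 0, 0], 1],
    [[1.0, 1.8, 0], [0, 0, 0], 1],
    [[0.7, 1.9, 0], [0, 0, 0], 1],
    [[0.7, 1.9, 0], [0, 0, 0], 1],
    [[0.7, 1.9, 0], [0, 0, 0], 1],
    [[0.7, 1.9, 0], [0, 0, 0], 1]
  ]
}}

```text
time: 15.3
eef_pos: [0.5136, 0.0344, 0.0258]
orientation: [[0.908, -0.418, -0.008], [-0.418, -0.909, 0.005], [-0.009, -0.001, -1.0]]
force: [-10.4, 7.0, 3.9]
grip_width: 0.0166
gripper_force: 108.2
```

Call:
{"method": "drive_tool", "body": {
  "series": [
    [[1.1, 2.8, 0], [0, 0, 0], 1],
    [[1.0, 2.8, 0], [0, 0, 0], 1],
    [[1.1, 2.8, 0], [0, 0, 0], 1],
    [[1.0, 2.8, 0], [0, 0, 0], 1]
  ]
}}

```text
time: 15.7
eef_pos: [0.5128, 0.0224, 0.0258]
orientation: [[0.908, -0.418, -0.007], [-0.418, -0.909, 0.005], [-0.009, -0.001, -1.0]]
force: [-10.0, 7.6, 4.7]
grip_width: 0.0163
gripper_force: 108.2
```

```bash
python3 - <<'E'
from h import *
r,n=st(); s=bot.snapshot("top"); blk(s)
cv2.imwrite("pics/t3.png",cv2.resize(s["img"][145:215,240:330],(800,600),interpolation=cv2.INTER_CUBIC))
E
```

```text
t 15.7 tcp [0.5128 0.0224 0.0258] yaw -24.7 nose [ 0.5873 -0.0119  0.0236] j7 -2.25 F [-10.    7.6   4.7]
block far edge slope 3.94 x rear/front [0.6255 0.0047] [ 0.6177 -0.0723] front y -0.083 bbox 267 171 31 18
```

View pics/t3.png

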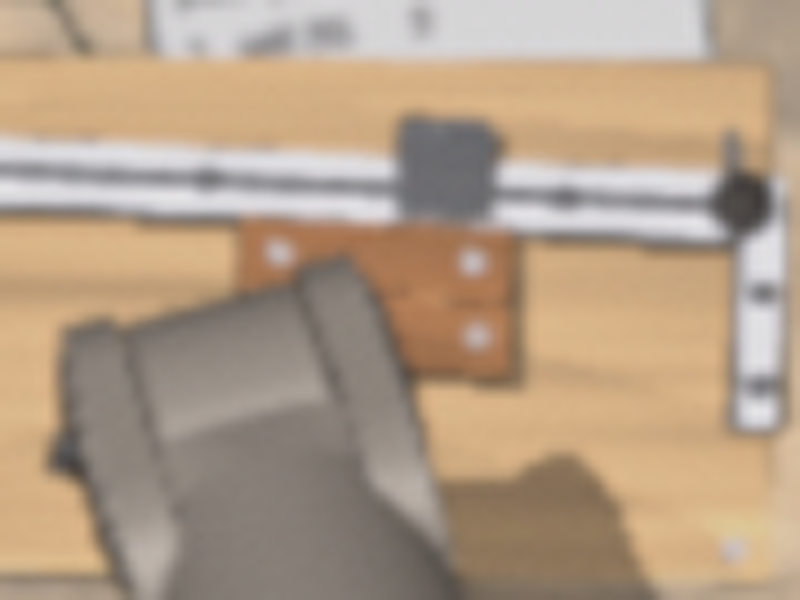

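Top view: the block is flat on the rail with its front (518,305) past the catch housing (447,165), and the stop is at (760,330). I'll continue.

Call:
{"method": "drive_tool", "body": {
  "series": [
    [[1.1, 2.8, 0], [0, 0, 0], 1],
    [[1.0, 2.8, 0], [0, 0, 0], 1],
    [[1.1, 2.8, 0], [0, 0, 0], 1],
    [[1.0, 2.8, 0], [0, 0, 0], 1],
    [[1.1, 2.8, 0], [0, 0, 0], 1],
    [[1.0, 2.8, 0], [0, 0, 0], 1],
    [[1.1, 2.8, 0], [0, 0, 0], 1],
    [[1.0, 2.8, 0], [0, 0, 0], 1]
  ]
}}

```text
time: 16.55
eef_pos: [0.5111, -0.0018, 0.0257]
orientation: [[0.908, -0.418, -0.007], [-0.418, -0.908, 0.004], [-0.009, -0.001, -1.0]]
force: [-10.3, 8.0, 4.1]
grip_width: 0.0164
gripper_force: 108.3
```

Call:
{"method": "drive_tool", "body": {
  "series": [
    [[1.1, 2.8, 0], [0, 0, 0], 1],
    [[1.0, 2.8, 0], [0, 0, 0], 1],
    [[1.1, 2.8, 0], [0, 0, 0], 1],
    [[1.0, 2.8, 0], [0, 0, 0], 1],
    [[1.1, 2.8, 0], [0, 0, 0], 1],
    [[1.0, 2.8, 0], [0, 0, 0], 1],
    [[1.1, 2.8, 0], [0, 0, 0], 1],
    [[1.0, 2.8, 0], [0, 0, 0], 1]
  ]
}}

```text
time: 17.35
eef_pos: [0.5095, -0.0259, 0.0257]
orientation: [[0.908, -0.418, -0.007], [-0.418, -0.908, 0.004], [-0.008, -0.001, -1.0]]
force: [-10.0, 6.9, 4.2]
grip_width: 0.0163
gripper_force: 108.3
```

```bash
python3 - <<'E'
from h import *
r,n=st(); s=bot.snapshot("top"); blk(s)
E
```

```text
t 17.35 tcp [ 0.5095 -0.0259  0.0257] yaw -24.73 nose [ 0.5839 -0.0602  0.0235] j7 -2.15 F [-10.    6.9   4.2]
block far edge slope 4.03 x rear/front [ 0.6214 -0.0435] [ 0.6168 -0.1205] front y -0.1309 bbox 282 172 31 18
```

Call:
{"method": "drive_tool", "body": {
  "series": [
    [[1.1, 2.8, 0], [0, 0, 0], 1],
    [[1.0, 2.8, 0], [0, 0, 0], 1],
    [[1.1, 2.8, 0], [0, 0, 0], 1],
    [[1.0, 2.8, 0], [0, 0, 0], 1],
    [[1.1, 2.8, 0], [0, 0, 0], 1],
    [[1.0, 2.8, 0], [0, 0, 0], 1],
    [[1.1, 2.8, 0], [0, 0, 0], 1]
  ]
}}

```text
time: 18.1
eef_pos: [0.508, -0.0471, 0.0257]
orientation: [[0.908, -0.419, -0.007], [-0.419, -0.908, 0.004], [-0.008, -0.001, -1.0]]
force: [-10.3, 6.3, 4.0]
grip_width: 0.0169
gripper_force: 108.3
```

Call:
{"method": "drive_tool", "body": {
  "series": [
    [[0.7, 1.9, 0], [0, 0, 0], 1],
    [[0.7, 1.9, 0], [0, 0, 0], 1],
    [[0.4, 0.9, 0], [0, 0, 0], 1],
    [[0.4, 0.9, 0], [0, 0, 0], 1]
  ]
}}

```text
time: 18.5
eef_pos: [0.5076, -0.0531, 0.0257]
orientation: [[0.908, -0.419, -0.007], [-0.419, -0.908, 0.004], [-0.008, -0.001, -1.0]]
force: [-9.4, 6.9, 4.4]
grip_width: 0.0162
gripper_force: 108.4
```

```bash
python3 - <<'E'
from h import *
r,n=st(); s=bot.snapshot("top"); blk(s)
E
```

```text
t 18.5 tcp [ 0.5076 -0.0531  0.0257] yaw -24.76 nose [ 0.5821 -0.0875  0.0235] j7 -2.1 F [-9.4  6.9  4.4]
block far edge slope 3.23 x rear/front [ 0.6178 -0.0691] [ 0.6132 -0.1461] front y -0.1565 bbox 290 172 31 18
```

Call:
{"method": "drive_tool", "body": {
  "series": [
    [[0.4, 0.9, 0], [0, 0, 0], 1],
    [[0.3, 0.9, 0], [0, 0, 0], 1],
    [[0.4, 0.9, 0], [0, 0, 0], 1],
    [[0.3, 0.9, 0], [0, 0, 0], 1]
  ]
}}

```text
time: 18.95
eef_pos: [0.5073, -0.0568, 0.0257]
orientation: [[0.908, -0.419, -0.007], [-0.419, -0.908, 0.004], [-0.008, -0.001, -1.0]]
force: [-7.8, 6.4, 4.3]
grip_width: 0.0165
gripper_force: 108.4
```

Call:
{"method": "drive_tool", "body": {
  "series": [
    [[0.4, 0.9, 0], [0, 0, 0], 1],
    [[0.3, 0.9, 0], [0, 0, 0], 1]
  ]
}}

```text
time: 19.15
eef_pos: [0.5072, -0.0588, 0.0257]
orientation: [[0.908, -0.419, -0.007], [-0.419, -0.908, 0.004], [-0.008, -0.001, -1.0]]
force: [-9.5, 6.2, 3.3]
grip_width: 0.0166
gripper_force: 108.4
```

Call:
{"method": "drive_tool", "body": {
  "series": [
    [[0.4, 0.9, 0], [0, 0, 0], 1],
    [[0.3, 0.9, 0], [0, 0, 0], 1]
  ]
}}

```text
time: 19.35
eef_pos: [0.5071, -0.0601, 0.0257]
orientation: [[0.908, -0.418, -0.007], [-0.418, -0.908, 0.005], [-0.009, -0.001, -1.0]]
force: [-10.1, 8.7, 3.7]
grip_width: 0.0161
gripper_force: 108.4
```

Call:
{"method": "drive_tool", "body": {
  "series": [
    [[0.4, 0.9, 0], [0, 0, 0], 1],
    [[0.3, 0.9, 0], [0, 0, 0], 1]
  ]
}}

```text
time: 19.55
eef_pos: [0.5069, -0.0604, 0.0257]
orientation: [[0.909, -0.417, -0.008], [-0.417, -0.909, 0.007], [-0.01, -0.003, -1.0]]
force: [-10.3, 10.5, 4.5]
grip_width: 0.0165
gripper_force: 108.5
```

```bash
python3 - <<'E'
from h import *
r,n=st(); s=bot.snapshot("top"); blk(s)
cv2.imwrite("pics/t4.png",cv2.resize(s["img"][155:205,270:335],(780,600),interpolation=cv2.INTER_CUBIC))
E
```

```text
t 19.55 tcp [ 0.5069 -0.0604  0.0257] yaw -24.62 nose [ 0.5815 -0.0946  0.0234] j7 -2.08 F [-10.3  10.5   4.5]
block far edge slope 3.72 x rear/front [ 0.6176 -0.0755] [ 0.6131 -0.1493] front y -0.1599 bbox 292 173 30 13
```

View pics/t4.png

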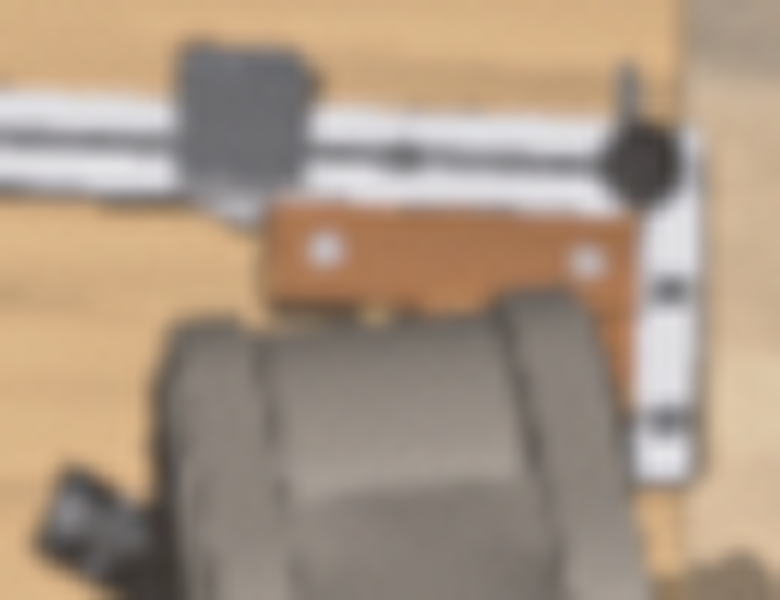

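The catch tooth stands out (235,212) behind the block's rear end (270,250), and the block's front is on the stop (635,250). The feed has stalled with force rising. I'll back off diagonally out of the corner.

Call:
{"method": "drive_tool", "body": {
  "series": [
    [[0.2, 0.5, 0], [0, 0, 0], 1],
    [[-0.6, -0.3, 0], [0, 0, 0], 1],
    [[-0.6, -0.3, 0], [0, 0, 0], 1],
    [[-1.3, -0.6, 0], [0, 0, 0], 1],
    [[-1.3, -0.6, 0], [0, 0, 0], 1],
    [[-1.3, -0.6, 0], [0, 0, 0], 1],
    [[-1.3, -0.6, 0], [0, 0, 0], 1],
    [[0, 0, 0], [0, 0, 0], 1]
  ]
}}

```text
time: 20.4
eef_pos: [0.507, -0.0601, 0.0264]
orientation: [[0.907, -0.42, 0.002], [-0.42, -0.907, 0.002], [0.001, -0.003, -1.0]]
force: [-0.8, 6.0, -3.7]
grip_width: 0.0164
gripper_force: 107.5
```

Call:
{"method": "drive_tool", "body": {
  "series": [
    [[-2.6, -1.2, 0], [0, 0, 0], 1],
    [[-5, -2, 0], [0, 0, 0], 1],
    [[-10, -4, 0], [0, 0, 0], 1],
    [[-12, -4, 0], [0, 0, 0], 1],
    [[0, 0, -30], [0, 0, 0], 1],
    [[0, 0, -40], [0, 0, 0], 1],
    [[0, 0, 0], [0, 0, 0], 1]
  ]
}}

```text
time: 21.1
eef_pos: [0.4879, -0.0392, 0.1013]
orientation: [[0.906, -0.423, 0.012], [-0.423, -0.906, -0.002], [0.011, -0.003, -1.0]]
force: [1.1, 0.0, -0.3]
grip_width: 0.0163
gripper_force: 107.8
```

```bash
python3 - <<'E'
from h import *
r,n=st(); s=bot.snapshot("top"); blk(s)
t=dict(np.load("pics/top0.npz"))
# clear bench: board near edge & objects around
W=cloud(t)
for n_,u,v,z in(("tape",369,388,.019),("adapter",536,391,.016),("black stick",200,355,.02),("table near edge",250,412,0),("scr tip",590,358,.0),("kbd",150,345,0)): print(n_,ray(t,u*.64-.2,v*.64-.2,z)[:2].round(3))
E
```

```text
t 21.1 tcp [ 0.4879 -0.0392  0.1013] yaw -25.0 nose [ 0.5622 -0.0738  0.1007] j7 -2.09 F [ 1.1  0.  -0.3]
block far edge slope 3.92 x rear/front [ 0.6176 -0.0788] [ 0.6131 -0.1493] front y -0.1597 bbox 293 173 29 17
tape [0.379 0.118]
adapter [ 0.367 -0.225]
black stick [0.452 0.468]
table near edge [0.332 0.368]
scr tip [ 0.433 -0.343]
kbd [0.475 0.58 ]
```

Call:
{"method": "drive_tool", "body": {
  "series": [
    [[0, 0, 0], [0, 0, -8.33], 1],
    [[0, 0, 0], [0, 0, -8.33], 1],
    [[0, 0, 0], [0, 0, -8.33], 1],
    [[-15, -40, 0], [0, 0, 0], 1],
    [[-15, -50, 0], [0, 0, 0], 1],
    [[-8, -50, 0], [0, 0, 0], 1],
    [[0, -50, 0], [0, 0, 0], 1],
    [[0, -50, 0], [0, 0, 0], 1]
  ]
}}

```text
time: 21.95
eef_pos: [0.445, 0.1986, 0.0951]
orientation: [[1.0, -0.001, -0.002], [-0.001, -1.0, -0.002], [-0.002, 0.002, -1.0]]
force: [1.2, -0.2, -0.1]
grip_width: 0.0164
gripper_force: 107.9
```

Call:
{"method": "drive_tool", "body": {
  "series": [
    [[0, -50, 0], [0, 0, 0], 1],
    [[0, -50, 0], [0, 0, 0], 1],
    [[0, 0, 40], [0, 0, 0], 1],
    [[0, 0, 30], [0, 0, 0], 1],
    [[0, 0, 10], [0, 0, 0], 1],
    [[0, 0, 0], [0, 0, 0], 1]
  ]
}}

```text
time: 22.55
eef_pos: [0.4448, 0.2964, 0.0141]
orientation: [[1.0, -0.0, -0.004], [-0.0, -1.0, -0.003], [-0.004, 0.003, -1.0]]
force: [-0.5, 0.5, -0.4]
grip_width: 0.0163
gripper_force: 108.1
```

```bash
python3 - <<'E'
from h import *
st()
E
```

```text
t 22.55 tcp [0.4448 0.2964 0.0141] yaw -0.01 nose [0.5268 0.2963 0.0122] j7 -2.48 F [-0.5  0.5 -0.4]
```

Call:
{"method": "drive_tool", "body": {
  "series": [
    [[0, 0, 2], [0, 0, 0], 1],
    [[0, 0, 1.5], [0, 0, 0], 1],
    [[0, 0, 0], [0, 0, 0], 1],
    [[0, 0, 0], [0, 0, 0], 0],
    [[0, 0, 0], [0, 0, 0], -1],
    [[0, 0, 0], [0, 0, 0], -1],
    [[0, 0, 0], [0, 0, 0], -1],
    [[0, 0, 0], [0, 0, 0], -1]
  ]
}}

```text
time: 23.35
eef_pos: [0.4468, 0.298, 0.0128]
orientation: [[1.0, -0.0, 0.0], [-0.0, -1.0, 0.0], [0.0, -0.0, -1.0]]
force: [0.9, 0.5, -0.6]
grip_width: 0.0849
gripper_force: 0.0
```

Call:
{"method": "drive_tool", "body": {
  "series": [
    [[0, 0, 0], [0, 0, 0], -1],
    [[0, 0, 0], [0, 0, 0], -1],
    [[0, 0, -10], [0, 0, 0], -1],
    [[0, 0, -30], [0, 0, 0], -1],
    [[0, 0, -50], [0, 0, 0], -1],
    [[0, 0, -50], [0, 0, 0], -1],
    [[0, 0, -50], [0, 0, 0], -1],
    [[0, 0, 0], [0, 0, 0], -1]
  ]
}}

```text
time: 24.15
eef_pos: [0.4504, 0.3019, 0.2116]
orientation: [[1.0, 0.0, 0.014], [-0.0, -1.0, 0.01], [0.014, -0.01, -1.0]]
force: [0.4, 0.4, 0.2]
grip_width: 0.0853
gripper_force: 0.0
```

```bash
python3 - <<'E'
from h import *
st(); s=bot.snapshot("top"); blk(s); c=bot.snapshot("scene")
e=np.hstack([cv2.resize(s["img"][140:260,140:340],(800,480),interpolation=cv2.INTER_CUBIC)[:,:]])
cv2.imwrite("pics/t5.png",e)
E
```

```text
t 24.15 tcp [0.4504 0.3019 0.2116] yaw -0.0 nose [0.5324 0.3019 0.2113] j7 -2.37 F [0.4 0.4 0.2]
block far edge slope 3.72 x rear/front [ 0.6176 -0.0755] [ 0.6131 -0.1493] front y -0.1597 bbox 292 173 30 17
```

View pics/t5.png

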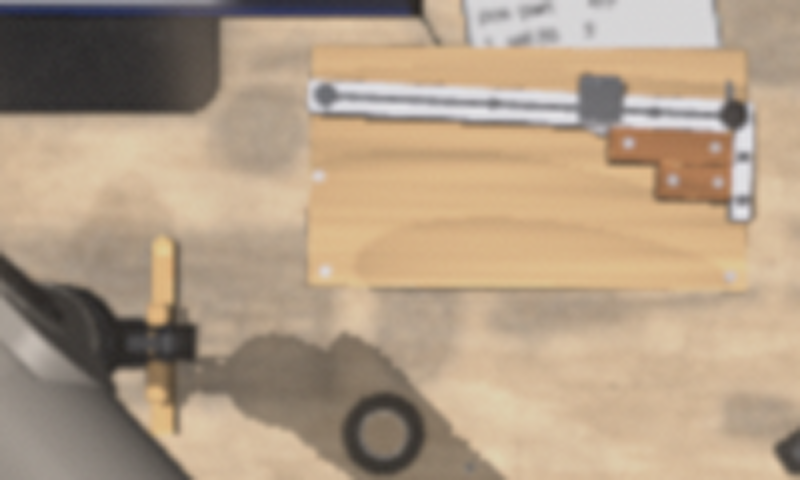

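The block is flat on the rail and home on the stop (730,165), with the tooth out behind it (600,128). The stick lies on the bench (163,335), clear of the board, and the gripper is above it and free.

```bash
python3 -c "
from plant import bot
print(bot.job_done())"
```

```text
the job is handed in; nothing more can be done
None
```

I pressed the block flat against the fence and fed it past the catch to the end stop. The catch has snapped out behind it, the stick lies on the bench clear of the board, and the job was handed in at about 24 s with no verdict returned.

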